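# Empty the milling jar and close it

## Task

Unscrew the cap of the milling jar that hangs in the tipping frame to its stop, then press the frame's lever down so that both steel balls roll out into the white tray. Let the jar come back upright and screw its cap fully down again. Leave the spare jar standing where it is.

Things in the scene. Friction and masses are not known exactly. Their poses are not given: they have to be found in the camera images.
- cap (a joint): Screw angle of the hanging jar's steel cap, rad: 0 = fully down, 1.5 = open stop; grows counterclockwise from above. The cap is captive on a steep-threaded spindle: it rises 17.3 mm per rad (26 mm in all), stays where it is left, takes 0.06 N m to turn. Past 1 rad the gap round the rim lets the balls out.
- tipper (a joint): Tilt of the hanging jar with cap and lever, rad: 0 = upright (a spring brings it back when the lever is let go), 1.75 = tipping stop; balls roll out from about 1.5 on. Level pivot 120 mm above the bench, straight below the cap. White jar, 91 mm wide at the mouth, 75 mm tall, mouth 55 mm above the pivot.
- cap_bar (a point): Centre of the steel grip bar on the hanging jar's cap: 50 mm long (this point's x), 14 mm thick (y), 34 mm tall (z). It stands on the round cap, 94 mm across, and turns and rises with it about the vertical axis through this point. Cap down: point 204 mm above the bench, x = the direction in which the jar tips.
- lever_top (a point): Press point on the upper face of the jar's steel lever, a flat bar 26 mm wide, 8 mm thick, 115 mm long, rising forwards at 45 degrees from the pivot. At rest: 57 mm ahead (tipping direction) and 105 mm left of the cap's axis, 183 mm above the bench. Press this point straight down with closed fingers, under 15 N: tips 70 mm above the bench tip the jar 1.6 rad, 55 mm reach the stop.
- ball1_center (a point): Centre of one steel ball, 14 mm across, 11 g; at first inside the hanging jar.
- ball2_center (a point): Centre of the other steel ball, alike.
- tray: Loose white porcelain tray, 115 mm (x) by 110 mm (y), 26 mm tall, 4 mm walls; origin under the centre of its floor. It stands already where the jar pours, ahead of the frame, and need not be moved.
- spare_jar: A second, closed jar with the same bar cap, standing loose on the bench, 121 mm tall, 94 mm across, to the right of the frame; origin at the centre of its underside. Not to be used.
There are look-alikes about, which are no part of the job. Several things have the shape of the tray; the one meant has the colours described above.

How it is judged:
By the outcome, as a careful person would: the job done as asked, in the order asked, and still so for the second after the job is handed in, with the robot touching nothing.
It also fails if it takes over 51 s, if anything falls off the work surface, if the arm or the gripper's body presses on something with over 40 N, if the wrist force passes 120 N, or if a joint passes its speed limit or range.

## Robot

A 7-joint arm with a two-finger parallel gripper is mounted at the origin on the work surface. World frame = base frame: x ahead of the robot, y to its left, z up, the work surface at z = 0. Lengths are in mm, angles in rad, forces in N, time in s.
With the tool pointing down it reaches from about 425 to 950 mm from the base axis. Payload 4.7 kg.
Tool frame: the origin (TCP) lies midway between the tips of the shut fingers; the grasp point (between the pads) lies 19 mm behind it; z points along the fingers, y is the direction in which the jaws open and shut (so a half turn about z gives the same grasp; the last joint's range is limited). The gripper opens to 85 mm and grips with 20 to 120 N. Pads are 22 mm wide; open, the fingers measure 114 mm over their backs; the gripper's body (76 mm by 85 mm) begins 54 mm behind the grasp point. The pads swing forward as they close: fully open they stand 13 mm farther back than shut.
Start: joints at [-1.254, 0.469, -0.049, 1.532, 0.024, 1.141, -0.082], TCP at [228.751, 635.076, 231.335] pointing down, gripper open.
Joint ranges: [-2.59, 2.59], [-0.33, 1.99], [-1.39, 1.29], [0.1, 2.45], [-1.04, 4.18], [0.21, 1.99], [-2.66, 2.66]. Speed limits (rad/s): [2.57, 2.57, 3.14, 3.14, 3.14, 3.14, 3.14].

## Interface

Orientations are given as [roll, pitch, yaw] about the fixed x, y, z axes, in that order (R = Rz(yaw) Ry(pitch) Rx(roll)).
In Python, from bench import ctrl, cams, workorder, nets gives the robot as it stands. Calls block until the motion is done:
- ctrl.move_ptp(position, orientation): joint-space move of the TCP to a pose.
- ctrl.line_to(position, rotation=None, feed=150, contact_N=None): straight line of the TCP; rotation=None keeps the orientation; feed is the mean speed in mm/s. With contact_N (N) it stops when the force on the tool has changed by that much, and returns True; else False.
- ctrl.move_j(angles): joint-space move.
- ctrl.set_gripper(opening, squeeze=None): finger opening in mm; squeeze is the grip in N (None keeps the last); returns when the fingers have stopped.
- ctrl.hold(seconds).
- ctrl.ik(position, orientation): joint angles nearest the present ones, or None.
- cams.read_camera(name): name is "scene" or "top" or "wrist"; returns (picture, depth): 420x560x3 uint8, red, green, blue; 420x560 float32, mm along the optical axis (not along the pixel's ray), 0 where there is no reading.
- cams.camera_model(name): a dict with "K" (3x3 intrinsics, pixels), "camera_from_world" (4x4, takes a point from world to camera coordinates); the wrist camera has in their place "T_tool_cam" (4x4, takes a point from camera to tool coordinates, whose origin is the TCP and whose axes are the flange's). Camera axes: x right, y up, looking along -z (the intrinsics and any distortion apply to the point x, -y, -z); pixel columns grow to the right and rows downward; lengths in mm; the calibration is good to about 2 mm. The wrist camera is an equidistant fisheye: a pixel r from the principal point sees the ray r / f radians off the axis. A picture is of the moment at which its call begins: read the wrist's pose just before it. camera_model takes no time and is no camera call.
A pose or a line that the arm cannot do raises ctrl.MotionError and nothing moves.
- workorder.job_done(): hands the job in, once; it reports no verdict.
Trained networks look in the newest picture that a camera, given by its name, has taken for a name from the list of things; names that differ only in an ending like _2 or _b are one class to them, and where a whole thing is asked for, a point or a joint stands for the part that bears it (a point fixed in the world has none). Each returns a list of dicts, best first, with "confidence" (0 to 1); they miss things now and then, are a little off and sometimes report something else, mostly with a low value. They report only what shows in the picture. A call takes as long as a camera call. They do not tell look-alikes from the thing itself.
- nets.cut_out(label, camera): "pixels" (420x560 bool, what is visible of it) and "bbox" ([left, top, width, height] in pixels, round what is visible of it).
- nets.spot_point(label, camera): "position" ([column, row] in pixels: a listed point, or the origin of a listed thing).
Readings, each from a call of its own:
- ctrl.read_t(): time.
- ctrl.read_q(): joint angles.
- ctrl.read_dq(): joint speeds.
- ctrl.read_tau(): joint torques, N m.
- ctrl.read_ee_pos(): TCP position.
- ctrl.read_ee_rot(): TCP orientation.
- ctrl.read_ft_force(): force on the tool from outside, world axes, zero at the start.
- ctrl.read_ft_torque(): the same for the moment, N m.
- ctrl.read_opening(): finger opening in mm.
Only numpy, scipy, OpenCV 4.12 (cv2) and the standard library are available. Lean on these libraries where they do the work, as an engineer would, in place of code of your own. Each camera call takes 0.05 s, during which the arm holds its last target. There are 200 camera calls.

## Working session

There is one attempt and no reset: what is moved stays moved. The work goes in short steps, each a Python script; the robot and the scene stay as the last script left them, time stands still between calls to the robot, and variables do not carry over. Pictures are saved under pics/ and viewed, about 8 in all and at most 12, crops included, and the job is handed in when it is done.

```bash
mkdir -p pics; ls
cat > h.py <<'E'
import numpy as np, cv2
from bench import ctrl, cams, workorder, nets
def pix2w(cam,u,v,d):
    m=cams.camera_model(cam);K=np.array(m["K"]);T=np.linalg.inv(np.array(m["camera_from_world"]))
    x=(u-K[0,2])/K[0,0]*d;y=(v-K[1,2])/K[1,1]*d
    return (T@[x,-y,-d,1])[:3]
def pix2w_z(cam,u,v,z):
    a=pix2w(cam,u,v,100.);b=pix2w(cam,u,v,1000.)
    return a+(b-a)*(z-a[2])/(b[2]-a[2])
E
python3 - <<'E'
from h import *
print({k:v for k,v in cams.camera_model("top").items()})
print({k:v for k,v in cams.camera_model("scene").items()})
for c in ["scene","top"]:
    p,d=cams.read_camera(c); cv2.imwrite(f"pics/{c}0.png",p[:,:,::-1]); np.save(f"{c}0.npy",d)
    for l,z in [("cap_bar",204),("lever_top",183),("tray",4),("spare_jar",0)]:
        for r in nets.spot_point(l,c):
            u,v=r["position"]; dd=d[min(419,max(0,int(round(v)))),min(559,max(0,int(round(u))))]
            print(c,l,round(r["confidence"],2),np.round([u,v]),np.round(pix2w_z(c,u,v,z)),np.round(pix2w(c,u,v,dd)))
print(ctrl.read_t(),ctrl.read_ee_rot())
E
```

```text
pics
{'K': array([[486.41258868,   0.        , 288.5820822 ],
       [  0.        , 486.41258868, 210.23218447],
       [  0.        ,   0.        ,   1.        ]]), 'camera_from_world': array([[ 2.71808716e-02, -9.99624801e-01,  3.38499569e-03,
        -9.10197988e+01],
       [ 9.93605056e-01,  2.73881179e-02,  1.09539417e-01,
        -5.53508617e+02],
       [-1.09591027e-01,  3.85972000e-04,  9.93976689e-01,
        -1.41470983e+03],
       [ 0.00000000e+00,  0.00000000e+00,  0.00000000e+00,
         1.00000000e+00]])}
{'K': array([[495.80397954,   0.        , 284.52463039],
       [  0.        , 495.80397954, 204.81963816],
       [  0.        ,   0.        ,   1.        ]]), 'camera_from_world': array([[-7.71475876e-01,  6.36252496e-01,  2.78087581e-03,
         4.65828733e+02],
       [-4.38188397e-01, -5.34475823e-01,  7.22721609e-01,
         1.14172780e+02],
       [ 4.61319738e-01,  5.56343739e-01,  6.91133665e-01,
        -1.59307297e+03],
       [ 0.00000000e+00,  0.00000000e+00,  0.00000000e+00,
         1.00000000e+00]])}
scene cap_bar 0.69 [278. 177.] [550. -92. 204.]
[... 425 characters left out ...]
jar 0.88 [246. 189.] [ 511. -298.    0.] [ 531. -268.   32.]
top cap_bar 0.82 [294. 205.] [551. -89. 204.] [549. -89. 223.]
top lever_top 0.9 [256. 180.] [619.  12. 183.] [620.  13. 180.]
top tray 0.98 [405. 161.] [ 721. -428.    4.] [ 721. -428.    3.]
top tray 0.91 [397. 294.] [ 316. -404.    4.] [ 316. -405.    2.]
top tray 0.83 [299. 182.] [ 645. -105.    4.] [ 646. -105.   -1.]
top tray 0.75 [162. 229.] [491. 303.   4.] [492. 305.  -3.]
top tray 0.6 [195. 136.] [781. 219.   4.] [781. 219.   4.]
top spare_jar 0.68 [358. 226.] [ 515. -288.    0.] [ 509. -275.   87.]
top spare_jar 0.29 [297. 181.] [ 649. -100.    0.] [ 648. -100.    5.]
0.5 [ 3.14154040e+00 -1.63917424e-05  2.79578290e+00]
```

View pics/top0.png

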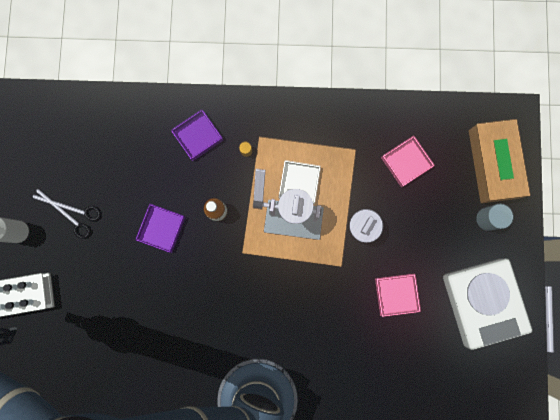

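View pics/scene0.png

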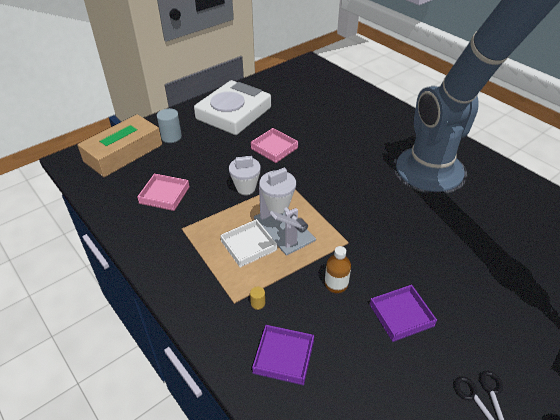

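Run:
```python
from h import *
d=np.load("top0.npy")
P=np.array([pix2w("top",u,v,d[v,u]) for v in range(150,260) for u in range(225,380) if d[v,u]>0])
# bar top at z=221; cap disc top ~187
for lo,hi,c in [(212,232,"bar"),(178,200,"cap/lever")]:
    s=P[(P[:,2]>lo)&(P[:,2]<hi)&(np.hypot(P[:,0]-551,P[:,1]+89)<60)]
    r=cv2.minAreaRect(s[:,:2].astype(np.float32)); print(c,len(s),s[:,2].mean(),s.mean(0),r)
s=P[(P[:,2]>212)&(np.hypot(P[:,0]-551,P[:,1]+89)<60)]
w,V=np.linalg.eigh(np.cov(s[:,:2].T)); print(np.arctan2(V[1,1],V[0,1]))
s=P[(P[:,2]>212)];print("high pts",len(s),s.min(0),s.max(0))
# lever points
s=P[(P[:,1]>-20)&(P[:,1]<50)&(P[:,2]>40)];print(len(s),s.min(0),s.max(0),s.mean(0))
# spare jar
P2=np.array([pix2w("top",u,v,d[v,u]) for v in range(170,280) for u in range(320,420) if d[v,u]>0])
s=P2[(P2[:,2]>60)&(P2[:,1]<-180)];print("spare",s.min(0),s.max(0))
```

```text
Traceback (most recent call last):
  File "h.py", line 4, in pix2w
    m=cams.camera_model(cam);K=np.array(m["K"]);T=np.linalg.inv(np.array(m["camera_from_world"]))
ValueError: time passes only in moves, steps and waits
```

The top view shows the frame on the board. The cap bar is at about (296,205), the lever at (258,185) and the white tray at (300,180). The spare jar is at (366,226), with a brown bottle to the left at (214,209). Next I refine the cap axis and yaw from depth, caching the camera model.

```bash
cat > h.py <<'E'
import numpy as np, cv2
from bench import ctrl, cams, workorder, nets
M={}
def pix2w(cam,u,v,d):
    if cam not in M:
        m=cams.camera_model(cam); M[cam]=(np.array(m["K"]),np.linalg.inv(np.array(m["camera_from_world"])))
    K,T=M[cam]; u,v,d=np.broadcast_arrays(u,v,d)
    c=np.stack([(u-K[0,2])/K[0,0]*d,-(v-K[1,2])/K[1,1]*d,-d],-1)
    return c@T[:3,:3].T+T[:3,3]
def pix2w_z(cam,u,v,z):
    a=pix2w(cam,u,v,100.);b=pix2w(cam,u,v,1000.)
    return a+(b-a)*(z-a[2])/(b[2]-a[2])
E
python3 - <<'E'
from h import *
V,U=np.mgrid[0:420,0:560]
np.set_printoptions(precision=1,suppress=True)
for c in ["top","scene"]:
    d=np.load(c+"0.npy"); P=pix2w(c,U,V,d)[d>0]
    near=P[np.hypot(P[:,0]-551,P[:,1]+89)<60]
    for lo,hi in [(214,230),(180,196)]:
        s=near[(near[:,2]>lo)&(near[:,2]<hi)]
        print(c,lo,len(s),s.mean(0),cv2.minAreaRect(s[:,:2].astype(np.float32)))
    s=near[near[:,2]>214]; w,E=np.linalg.eigh(np.cov(s[:,:2].T)); print("bar yaw",f"{np.arctan(E[1,1]/E[0,1]):.3f}")
    for n,x,y,r,lo in [("lever",619,12,45,60),("bottle",560,90,60,40),("spare",513,-285,60,60),("tray",647,-104,75,20)]:
        s=P[(np.hypot(P[:,0]-x,P[:,1]-y)<r)&(P[:,2]>lo)]
        if n=="tray": s=s[(s[:,2]<32)]
        if len(s)>5: print(n,len(s),s.min(0),s.max(0),cv2.minAreaRect(s[:,:2].astype(np.float32)))
    s=P[(np.hypot(P[:,0]-513,P[:,1]+275)<60)&(P[:,2]>100)]; print("spare bar",s.mean(0))
for y in [-.1,-1.67,1.47]:
  print(y,ctrl.ik([551,-89,204+19],[np.pi,0,y]),ctrl.ik([619,12,60],[np.pi,0,y]))
E
```

```text
top 214 96 [551.  -92.7 219.1] ((550.7037963867188, -92.84519958496094), (13.698766708374023, 50.225379943847656), 83.91879272460938)
top 180 840 [550.2 -92.8 185.4] ((550.8048706054688, -92.5491943359375), (91.41861724853516, 90.49525451660156), 1.3878388404846191)
bar yaw -0.114
lever 285 [575.3  -8.1 128.5] [646.6  20.6 205.7] ((610.2060546875, 6.089202880859375), (25.705123901367188, 72.46177673339844), 84.04068756103516)
bottle 277 [521.2 109.9  40.1] [576.7 148.2 135.3] ((549.1076049804688, 128.9405517578125), (55.502498626708984, 38.00352478027344), 1.3203999996185303)
spare 848 [ 465.2 -344.3   75.2] [ 557.4 -251.1  123.5] ((511.47357177734375, -296.94573974609375), (90.33993530273438, 92.5430679321289), 46.46826171875)
tray 130 [ 589.5 -164.    20.1] [706.5 -45.7  30.1] ((648.6397705078125, -105.67416381835938), (110.236572265625, 107.30870056152344), 83.59156036376953)
spare bar [ 510.8 -295.7  117.5]
scene 214 116 [553.4 -91.  220.9] ((552.3008422851562, -93.329345703125), (19.151973724365234, 49.637149810791016), 84.12956237792969)
scene 180 588 [559.9 -81.7 189.1] ((553.
[... 291 characters left out ...]
82.4 149.7 136.1] ((560.4971313476562, 132.5265350341797), (48.121482849121094, 37.001014709472656), 17.753995895385742)
spare 702 [ 466.9 -343.3   60. ] [ 560.7 -248.5  126.9] ((515.84326171875, -291.8520202636719), (87.0303726196289, 91.75463104248047), 62.70283508300781)
tray 358 [ 583.8 -164.9   20. ] [708.  -42.   31.8] ((645.2457275390625, -105.14698028564453), (115.6615982055664, 116.97827911376953), 82.95561218261719)
spare bar [ 515.2 -293.6  115.7]
-0.1 [-0.7  0.4  1.   1.9 -0.4  1.1 -1.2] [-0.5  0.6  0.6  1.8 -0.5  0.8 -1.3]
-1.67 [ 0.9  0.5 -1.2  1.8  0.5  1.2  2.6] [ 0.7  0.9 -1.2  1.8  0.9  1.1  2.2]
1.47 [-0.5  0.3  0.7  1.9 -0.3  1.   0.2] [-0.4  0.6  0.5  1.8 -0.4  0.8  0.2]
```

```bash
cat >> h.py <<'E'
A=np.array([551.3,-92.5]); Y=-0.11; pi=np.pi
def W(a,l,z): # ahead, left of the axis
    c,s=np.cos(Y),np.sin(Y); return [A[0]+c*a-s*l,A[1]+s*a+c*l,z]
def rep(m=""):
    print(m,"t",ctrl.read_t(),"pos",np.round(ctrl.read_ee_pos(),1),"yaw",round(ctrl.read_ee_rot()[2],3),"F",np.round(ctrl.read_ft_force(),1),"T",np.round(ctrl.read_ft_torque(),2),"op",round(ctrl.read_opening(),1))
E
python3 - <<'E'
from h import *
np.set_printoptions(precision=2,suppress=True)
for y in [Y,Y+pi,Y-pi]:
  print(y,ctrl.ik(W(0,0,193),[pi,0,y]),ctrl.ik(W(0,0,219),[pi,0,y+1.5]))
p=ctrl.read_ee_pos()
ctrl.move_ptp(W(0,0,270),[pi,0,Y]); print(ctrl.read_q())
ctrl.set_gripper(50,30)
rep()
p,d=cams.read_camera("wrist"); cv2.imwrite("pics/w1.png",p[:,:,::-1])
p,d=cams.read_camera("top"); cv2.imwrite("pics/t1.png",p[100:300,180:440,::-1].repeat(2,0).repeat(2,1))
E
```

```text
-0.11 [-0.65  0.46  1.    1.9  -0.45  1.03 -1.14] [-0.49  0.35  0.74  1.86 -0.27  1.04  0.18]
3.0315926535897932 [-0.36  0.35  0.57  1.88 -0.23  0.97  1.77] [ 0.93  0.55 -1.17  1.78  0.55  1.18  2.55]
-3.251592653589793 [-0.36  0.35  0.57  1.88 -0.23  0.97  1.77] [ 0.93  0.55 -1.17  1.78  0.55  1.18  2.55]
[-0.66  0.34  0.97  1.8  -0.31  1.16 -1.27]
 t 3.75 pos [551.3 -92.4 270. ] yaw -0.11 F [0.6 0.7 0.4] T [-0.02  0.02 -0.01] op 50.0
```

View pics/w1.png

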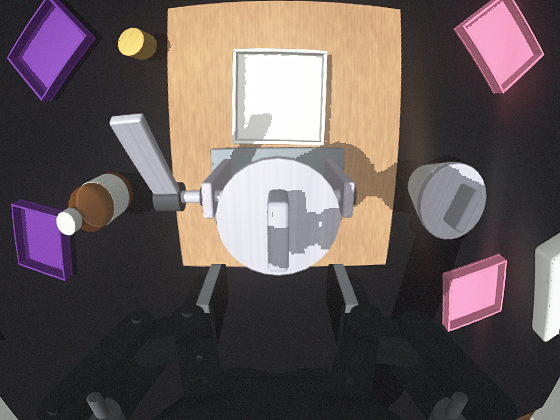

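The wrist view shows the bar at column 278. It is vertical in the image and centred between the fingers (columns 215 and 343), so the yaw and axis are right. I descend and grip.

Run:
```python
from h import *
print(ctrl.line_to(W(0,0,193),feed=100,contact_N=8)); rep("down")
ctrl.set_gripper(0,35); rep("grip")
```

```text
False
down t 4.7667 pos [551.8 -92.8 193.5] yaw -0.11 F [ 0.2 -0.3  0.4] T [ 0.03 -0.02  0.  ] op 49.8
grip t 5.175 pos [551.5 -93.2 193.6] yaw -0.11 F [-0.8 -2.6  3.4] T [-0.26  0.13  0.08] op 13.3
```

Run:
```python
from h import *
z=193
for a in [.5,1.0,1.52]:
    ctrl.line_to(W(0,0,z+min(a,1.5)*17.3),[pi,0,Y+a],feed=12); rep(a)
ctrl.hold(.2)
ctrl.set_gripper(40); rep("open")
ctrl.line_to(W(0,0,300),feed=150)
p,d=cams.read_camera("top"); d0=d
V,U=np.mgrid[0:420,0:560]; P=pix2w("top",U,V,d)[d>0]
cv2.imwrite("pics/t2.png",cv2.resize(p[110:290,210:420,::-1],None,fx=3,fy=3))
p,d=cams.read_camera("wrist"); cv2.imwrite("pics/w2.png",p[:,:,::-1]); rep("up")
```

```text
0.5 t 6.05 pos [551.5 -92.6 202.1] yaw 0.389 F [-1.8 -0.6  5.2] T [-0.14  0.41 -0.08] op 13.6
1.0 t 6.925 pos [551.2 -92.2 210.8] yaw 0.889 F [-2.   0.7  6.8] T [ 0.02  0.62 -0.09] op 13.6
1.52 t 7.8 pos [550.9 -92.1 219.6] yaw 1.407 F [-3.2  0.8  8.4] T [ 0.11  0.86 -0.52] op 13.3
open t 8.375 pos [551.2 -92.2 218.5] yaw 1.41 F [ 0.4 -1.  -0.3] T [0.   0.02 0.02] op 40.2
up t 9.1667 pos [550.5 -92.2 298.6] yaw 1.41 F [-0.   0.  -0.7] T [ 0.02  0.02 -0.02] op 40.0
```

View pics/w2.png

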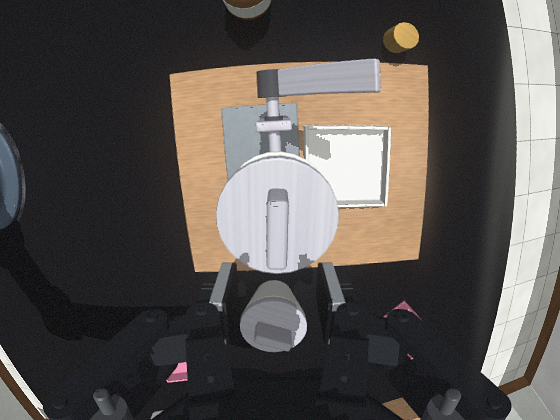

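The bar is still aligned with the turned gripper (column 278), and the torque spike came at the stop, so the cap is open. The lever is clear of everything, so I press it next.

Run:
```python
from h import *
R=[pi,0,Y+pi/2]
ctrl.set_gripper(0)
ctrl.move_ptp(W(57,106,230),R); rep("above")
print(ctrl.line_to(W(57,106,140),feed=70,contact_N=18)); rep()
print(ctrl.line_to(W(57,106,61),feed=50,contact_N=18)); rep("low")
ctrl.hold(1.5); rep("held")
p,d=cams.read_camera("scene"); cv2.imwrite("pics/s3.png",cv2.resize(p[130:300,160:380,::-1],None,fx=3,fy=3))
for l in ["ball1_center","ball2_center"]:
  for r in nets.spot_point(l,"scene"): print(l,r["confidence"],r["position"],pix2w_z("scene",*r["position"],11))
```

```text
above t 10.25 pos [619.6   6.6 229.5] yaw 1.461 F [-0.3 -0.2  0.4] T [-0.04  0.02  0.02] op -0.0
False
 t 11.6833 pos [619.4   6.6 140. ] yaw 1.461 F [-0.7 -0.1  2.2] T [-0.05 -0.05 -0.04] op 0.4
False
low t 13.4167 pos [619.8   6.6  61.1] yaw 1.461 F [2.8 1.1 3.5] T [-0.02 -0.42  0.04] op 0.0
held t 14.9167 pos [619.6   6.6  61. ] yaw 1.461 F [ 2.9 -0.5  3. ] T [ 0.   -0.63  0.02] op 0.1
ball2_center 0.47 [258.2, 239.8] [616.39577722 -97.91661538  11.        ]
```

View pics/s3.png

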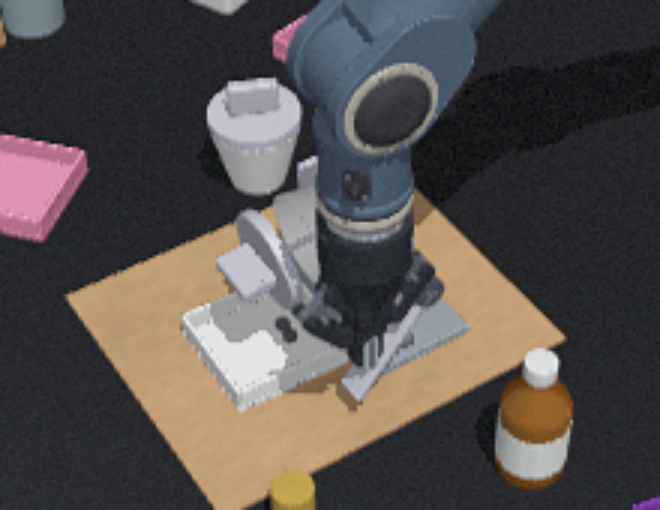

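The jar is tipped, and both balls show as dark dots in the tray, at crop (283,323) and (290,335). I let the jar back up slowly and check.

Run:
```python
from h import *
R=[pi,0,Y+pi/2]
ctrl.line_to(W(57,106,195),feed=70); rep()
ctrl.line_to(W(57,106,300),feed=150)
ctrl.set_gripper(45)
ctrl.move_ptp(W(0,0,300),[pi,0,Y+1.5])
p,d=cams.read_camera("wrist"); cv2.imwrite("pics/w4.png",p[:,:,::-1]); rep()
p,d=cams.read_camera("scene")
for l in ["ball1_center","ball2_center"]:
  for r in nets.spot_point(l,"scene"): print(l,r["confidence"],r["position"],pix2w_z("scene",*r["position"],11))
```

```text
t 17.1333 pos [619.4   6.6 194.6] yaw 1.461 F [ 0.5  0.6 -1.1] T [ 0.02 -0.03 -0.05] op 0.5
 t 19.0833 pos [551.5 -91.9 300.2] yaw 1.391 F [-0.4  0.1  0.4] T [-0.02 -0.03  0.02] op 45.0
ball2_center 0.6 [257.2, 241.0] [621.17953336 -96.13645482  11.        ]
```

View pics/w4.png

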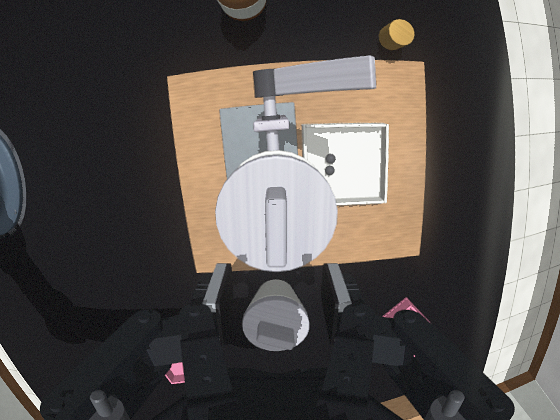

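Both balls are in the tray at (330,158) and (330,170). The jar is upright and the bar is aligned at column 276. I grip the bar and screw the cap down.

Run:
```python
from h import *
z=194
print(ctrl.line_to(W(0,0,z+26),feed=120,contact_N=8)); rep("down")
ctrl.set_gripper(0,35); rep("grip")
for a in [1.0,.5,0,-.05]:
    ctrl.line_to(W(0,0,z+max(a,0)*17.3-(.5 if a<0 else 0)),[pi,0,Y+a],feed=12 if a>=0 else 5); rep(a)
ctrl.hold(.2); rep("h")
ctrl.set_gripper(40); rep("open")
ctrl.line_to(W(0,0,270),feed=150)
p,d=cams.read_camera("wrist"); cv2.imwrite("pics/w5.png",p[:,:,::-1]); rep("up")
```

```text
False
down t 20.05 pos [551.9 -92.6 220.6] yaw 1.39 F [-0.  -0.6  0.3] T [-0.01  0.01  0.01] op 44.9
grip t 20.425 pos [551.2 -92.5 220.8] yaw 1.39 F [-1.7  0.2  6. ] T [ 0.18  0.58 -0.04] op 13.4
1.0 t 21.3 pos [551.5 -92.7 212. ] yaw 0.889 F [-2.   0.7  4.8] T [ 0.07  0.6  -0.18] op 13.3
0.5 t 22.175 pos [551.5 -93.  203.4] yaw 0.389 F [-2.  -0.1  5.7] T [-0.06  0.47 -0.18] op 13.4
0 t 23.05 pos [551.4 -93.3 194.8] yaw -0.11 F [-3.2  0.3  6.9] T [-0.26  0.66  0.08] op 13.5
-0.05 t 23.3 pos [551.5 -93.3 194.7] yaw -0.155 F [-3.4 -1.4  9. ] T [-0.18  0.89  1.15] op 13.4
h t 23.5 pos [551.5 -93.3 194.7] yaw -0.155 F [-2.4 -0.6  8.9] T [-0.21  0.94  1.22] op 13.6
open t 23.875 pos [551.2 -92.4 193.2] yaw -0.16 F [-0.4  0.4 -0.5] T [-0.02  0.01  0.05] op 40.0
up t 24.5833 pos [550.6 -92.1 268.9] yaw -0.16 F [0.5 0.4 0.1] T [-0.06  0.05 -0.04] op 40.1
```

View pics/w5.png

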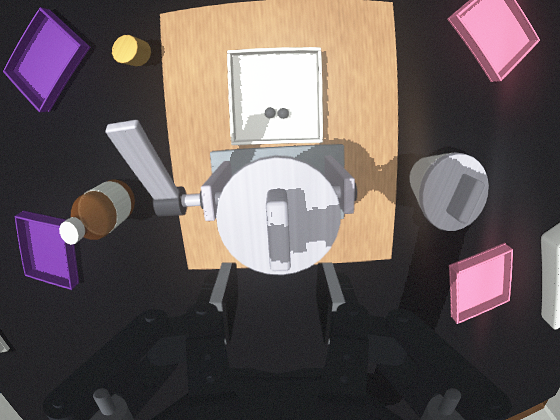

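The torque jumped to 1.2 N m at the lower stop, so the cap is seated. Both balls are in the tray at (270,113) and (283,113). I back the arm away and compare the bar's height and yaw with the start before handing in.

Run:
```python
from h import *
ctrl.line_to(W(0,0,330),feed=150)
ctrl.move_ptp([228.7,635,300],[pi,0,2.796])
V,U=np.mgrid[0:420,0:560]
p,d=cams.read_camera("top")
for D in (np.load("top0.npy"),d):
    P=pix2w("top",U,V,D)[D>0]; n=P[np.hypot(P[:,0]-551,P[:,1]+92)<60]; s=n[n[:,2]>210]; c=n[(n[:,2]>178)&(n[:,2]<200)]
    w,E=np.linalg.eigh(np.cov(s[:,:2].T)); print(len(s),s.mean(0).round(1),"cap z",np.median(c[:,2]).round(1),"yaw",np.arctan(E[1,1]/E[0,1]).round(3))
    s=P[(np.hypot(P[:,0]-513,P[:,1]+295)<60)&(P[:,2]>60)]; print("spare",s.mean(0).round(1))
rep(); 
workorder.job_done()
```

```text
102 [550.8 -92.9 218.7] cap z 185.4 yaw -0.106
spare [ 510.7 -296.    89.2]
105 [550.4 -92.9 219. ] cap z 185.2 yaw -0.105
spare [ 510.8 -296.    89.1]
 t 27.9917 pos [229.9 634.4 300.3] yaw 2.794 F [ 0.8 -0.2 -0.2] T [-0.06  0.01  0.03] op 39.8
the job is handed in; nothing more can be done
```

The job is done and handed in at about 28 s. I unscrewed the cap to its stop and pressed the lever until both balls rolled into the white tray. I then let the jar come back upright and screwed the cap fully down again.

**Last checks:**
- **Cap:** its height is 185.2 mm against 185.4 mm at the start. The bar's yaw is -0.105 rad against -0.106 rad, and the torque rose to about 1.2 N m at the lower stop.
- **Balls:** both show in the tray in the last wrist picture.
- **Spare jar:** it has not moved (within 0.1 mm).
- **Forces:** no reading I took was above about 10 N.

**Disagreement:** the network reported only one ball in the scene camera. The pictures showed two, so I went by those.

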